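# Route the milling balls into the glass dish

### The job

Swing the flap of the Y-chute fully over so that the chute leads to the round glass dish. Then pour the three steel balls from the steel scoop into the top of the chute so that all of them run down into the dish, and stand the scoop upright on the bench again, with the flap still over.

Things in the scene. Friction and masses are not known exactly. Their poses are not given: they have to be found in the camera images.
- chute: Fixed open Y-chute of sheet aluminium on a black stand. Origin on the bench under its middle. The bed falls along own -x at 20 deg: z 154 mm at the closed upper end (x +141), 62 mm at the exits (x -113). Walls 32 mm high, square to the bed. Inlet lane 120 mm wide inside; below x -19 mm a middle wedge parts it into two lanes that end at y +57 and -57 mm.
- chute_inlet (a point): Point on the bed surface in the middle of the inlet lane (chute x +103 mm, 141 mm above the bench), 38 mm before the upper end wall and uphill of the flap: balls let go here run down to the flap. Axes as the chute's.
- flap (a joint): Diverter flap, a black plastic blade 95 mm long and 28 mm high that points uphill from its hinge. Radians: 0 = straight uphill; positive = free end towards chute +y. Stops at +0.66 and -0.66, where it closes that side and parts leave by the opposite lane: +0.66 leads to the -y exit, -0.66 to the +y exit. Starts near the middle; stays where left (about 1 N at the post).
- flap_hinge (a point): On the flap's hinge axis at the bed surface, at the tip of the wedge (chute x -19, y 0, z 96 mm). The axis is square to the bed: vertical leaned 20 degrees towards the chute's -x. Axes turn with the flap: x along the blade to its free end, z along the axis.
- flap_post (a point): Steel post, 12 mm in diameter, on the flap 70 mm from the hinge axis, for moving it by a push or a pinch from above. It is parallel to the hinge axis (leans 20 degrees). This point is on its axis, 12 mm below its top end, 68 mm above the bed and 36 mm above the side walls' tops.
- dish: Round glass dish, 110 mm across, 45 mm high, wall 3 mm, fixed on the bench under one of the two exits (chute y about +57 or -57 mm; it varies which). Origin: centre of its underside. A square steel pan, a bystander, stands under the other exit.
- scoop_grip (a point): Steel scoop with the three balls, loose, 0.2 kg. This point: mid-grip of its upright black handle, a block 26 mm (own x) by 22 mm (own y), 12 to 75 mm above the underside; the point is 55 mm above it. z up. The pan, 66 mm wide (own y) with 32 mm high walls, reaches along own -x to its open mouth. The smaller white scoop is an empty bystander.
- scoop_mouth (a point): Middle of the edge of the scoop's open mouth, without a lip: 110 mm along own -x from the handle, 18 mm above the underside. Axes as the scoop's. The pan's floor rises 8 degrees to the mouth, so balls stay in while it is level; they roll out when the mouth is tipped down by 25 degrees or more.
- ball1_center (a point): Dark steel milling ball 1 of 3, 18 mm in diameter, 24 g, starting in the scoop's pan; this point is its centre.
- ball2_center (a point): Dark steel milling ball 2 of 3, 18 mm in diameter, 24 g, starting in the scoop's pan; this point is its centre.
- ball3_center (a point): Dark steel milling ball 3 of 3, 18 mm in diameter, 24 g, starting in the scoop's pan; this point is its centre.
There are look-alikes about, which are no part of the job. Leave any pink or turquoise look-alike of the part that bears scoop_grip alone.

How it is judged:
On the way, in this order (a step that is already met when the one before it is completed fails the run):
1. the flap is swung over (within 10 degrees of its stop) so that the chute leads to the dish (((y of dish in the frame of chute above 0 m and value of joint flap below -0.48 rad) or (y of dish in the frame of chute below 0 m and value of joint flap above 0.48 rad))), for 0.2 s.
2. with the flap so set, balls run down inside the chute (((y of dish in the frame of chute above 0 m and value of joint flap below -0.48 rad) or (y of dish in the frame of chute below 0 m and value of joint flap above 0.48 rad)) and ((x of ball1_center in the frame of chute between -0.1 and 0.13 m and y of ball1_center in the frame of chute between -0.085 and 0.085 m and z of ball1_center in the frame of chute between 0.06 and 0.175 m) or (x of ball2_center in the frame of chute between -0.1 and 0.13 m and y of ball2_center in the frame of chute between -0.085 and 0.085 m and z of ball2_center in the frame of chute between 0.06 and 0.175 m) or (x of ball3_center in the frame of chute between -0.1 and 0.13 m and y of ball3_center in the frame of chute between -0.085 and 0.085 m and z of ball3_center in the frame of chute between 0.06 and 0.175 m))).
At the end, for the whole second after the job is handed in: All three balls lie in the round glass dish (centres within 53 mm of its centre, below 40 mm), the flap is within 10 degrees of the stop that leads to the dish, and the scoop stands upright (within 10 degrees) on the bench (its grip point 45 to 65 mm above the bench) (((y of dish in the frame of chute above 0 m and value of joint flap below -0.48 rad) or (y of dish in the frame of chute below 0 m and value of joint flap above 0.48 rad)) and horizontal distance between each of ball1_center, ball2_center, ball3_center and dish below 0.053 m and height (world z) of each of ball1_center, ball2_center, ball3_center below 0.04 m and angle between scoop_grip's own z axis and vertical below 0.17 rad and height (world z) of scoop_grip between 0.045 and 0.065 m); the robot touches nothing.
It also fails if it takes over 64 s, if anything falls off the work surface, if the arm or the gripper's body presses on something with over 40 N, if the wrist force passes 120 N, or if a joint passes its speed limit or range.

### The arm

A 6-joint arm with a two-finger parallel gripper is mounted at the origin on the work surface. World frame = base frame: x ahead of the robot, y to its left, z up, the work surface at z = 0. Lengths are in m, angles in rad, forces in N, time in s.
With the tool pointing down it reaches from about 0.225 to 0.875 m from the base axis. Payload 3.4 kg.
Tool frame: the origin (TCP) lies at the very end of the fingers, on their centre line; the grasp point (between the pads) lies 19 mm behind it; x points along the fingers, y is the direction in which the jaws open and shut, and the axes are right-handed (so a half turn about x gives the same grasp; the last joint's range is limited). The gripper opens to 85 mm and grips with 20 to 120 N. Pads are 22 mm wide; open, the fingers measure 114 mm over their backs; the gripper's body (76 mm by 85 mm) begins 54 mm behind the grasp point. The pads swing forward as they close: fully open they stand 13 mm farther back than shut.
Start: joints at [1.197, 0.276, 1.505, -0, 1.361, -0.121], TCP at [0.144, 0.557, 0.231] pointing down, gripper open.
Joint ranges: [-2.89, 2.89], [-0.75, 2.08], [0.22, 2.7], [-1.18, 4.32], [0.11, 2.71], [-2.7, 2.7]. Speed limits (rad/s): [2.57, 2.57, 3.14, 3.14, 3.14, 3.14].

### API

Orientations are given as a unit quaternion [w, x, y, z].
In Python, from rig import manip gives the robot as it stands. The module is installed in compiled form; this text tells all that it offers.
- The arm moves only by the tool play_rows, never from a script. Its argument "plan" is a list that holds one entry, the list of rows, each a list of 5 numbers: the closure, from 0 (fully open) to 1 (shut), then the shift along the tool's x, y, z in m, then the turn about the tool's x in degrees. A call has 1 to 12 rows; each row is the pose to reach, as a shift and turn from the pose measured when the call began, along the tool's axes at that moment; what a row does not reach only later rows make up. A row lasts 1/10 s, in which the tool goes at most 50 mm and 8.59 degrees, less where a joint would pass 70% of its speed; a pose out of reach is approached as far as the arm can. A call with a gripper value outside its range is refused whole. The fingers move at their own pace and stop on an object; "grip_force" is the grip in N (left out, the last holds). Time passes only in rows, so rows that repeat a pose let the fingers close. It gives the time, the measured TCP pose, the force and the opening at its end, in the units of the state.
- manip.get_state(): the state, without advancing time (a new reading comes with each control period).
- manip.get_image(name): name is "scene" or "top" or "wrist"; returns (picture, depth): 420x560x3 uint8, red, green, blue; 420x560 float32, m along the optical axis (not along the pixel's ray), 0 where there is no reading.
- manip.camera_params(name): a dict with "intrinsics" (3x3 intrinsics, pixels), "R" (3x3) and "t" (3): a world point X has camera coordinates R X + t; the wrist camera has in their place "mount" (4x4, takes a point from camera to tool coordinates, whose origin is the TCP and whose axes are the tool frame's). Camera axes: x right, y down, z forward; pixel columns grow to the right and rows downward; lengths in m; the calibration is good to about 2 mm. A picture is of the moment at which its call begins: read the wrist's pose just before it. camera_params takes no time and is no camera call.
- manip.sign_off(): hands the job in, once; it reports no verdict.
The state is a dict: "clock": time; "qpos": joint angles; "qd": joint speeds; "effort": joint torques, N m; "position": TCP position; "ee_rot": TCP orientation; "contact_force": force on the tool from outside, world axes, zero at the start; "moment": the same for the moment, N m; "width": finger opening in m.
Only numpy, scipy, OpenCV 4.12 (cv2) and the standard library are available. Lean on these libraries where they do the work, as an engineer would, in place of code of your own. Each camera call takes 0.05 s, during which the arm holds its last target.

## Working session

There is one attempt and no reset: what is moved stays moved. The work goes in short steps, Python scripts to look and compute and a tool call to move; the robot and the scene stay as the last step left them, time stands still between calls to the robot, and variables do not carry over. Pictures are saved under pics/ and viewed, and the job is handed in when it is done.

Besides the shell and the picture viewer there is one more tool, called after ">>>" as name([rows], argument=value, ...), one row to a line, values as JSON. play_rows: Moves the arm, as the interface text tells. Its arguments: {"type":"object","properties":{"plan":{"type":"array","items":{"type":"array","items":{"type":"array","items":{"type":"number"}}}},"grip_force":{"type":"number"}},"required":["plan"]}

```bash
mkdir -p pics; cat > h.py <<'E'
import numpy as np,cv2
from rig import manip
from scipy.spatial.transform import Rotation as R
def save(n,f,crop=None,s=1):
    im,d=manip.get_image(n)
    np.savez('pics/'+f+'.npz',im=im,d=d)
    st=manip.get_state()
    cv2.imwrite('pics/'+f+'.png',im[:,:,::-1]); return im,d
def crop(f,x0,y0,x1,y1,s,o):
    im=np.load('pics/'+f+'.npz')['im'][y0:y1,x0:x1,::-1]
    cv2.imwrite('pics/'+o+'.png',cv2.resize(im,None,fx=s,fy=s,interpolation=cv2.INTER_CUBIC))
def w(n,f,u,v,r=1):
    d=np.load('pics/'+f+'.npz')['d']; p=manip.camera_params(n); K=p['intrinsics']
    z=np.median(d[v-r:v+r+1,u-r:u+r+1])
    c=np.linalg.inv(K)@[u*z,v*z,z]
    return p['R'].T@(c-p['t'])
def ray(n,u,v):
    p=manip.camera_params(n); dd=p['R'].T@(np.linalg.inv(p['intrinsics'])@[u,v,1]); return -p['R'].T@p['t'],dd
def atz(n,u,v,z):
    o,dd=ray(n,u,v); return o+dd*(z-o[2])/dd[2]
E
python3 - <<'E'
from h import *
save('scene','s0');save('top','t0')
print(manip.get_state())
for n in('scene','top'):
    p=manip.camera_params(n);print(n,-p['R'].T@p['t'],p['intrinsics'].tolist(),p['R'].tolist())
print(manip.camera_params('wrist'))
E
```

```text
{'clock': 0.1, 'qpos': array([ 1.19699571e+00,  2.76543605e-01,  1.50602481e+00, -3.03577883e-06,
        1.36070404e+00, -1.21018995e-01]), 'qd': array([ 3.22266195e-04, -1.24296624e-03, -3.73793845e-03, -6.19832776e-05,
       -2.82825682e-03,  7.40341591e-04]), 'effort': array([ 4.04496486e-04, -4.17702627e+01, -2.46401989e+01, -3.85796739e-04,
        5.73263984e-03,  1.20827372e-05]), 'position': array([0.14364671, 0.55627227, 0.23051217]), 'ee_rot': array([ 0.70132177,  0.08855772,  0.70161061, -0.08970986]), 'contact_force': array([0.68125278, 0.38401452, 1.08471641]), 'moment': array([-0.01844797,  0.00811163, -0.00097688]), 'width': 0.08520213863663681}
scene [0.91876555 0.37473378 1.12169935] [[455.9368846546224, 0.0, 284.1432755494135], [0.0, 455.9368846546224, 216.64959170211768], [0.0, 0.0, 1.0]] [[-0.7789516079635169, 0.6270830651290298, -0.001105386553601486], [0.5240242173513504, 0.6499634875733483, -0.5504053819239005], [-0.3444314330608584, -0.42931840660501763, -0.8348968161813605]]
top [ 0.45100797 -0.12704629  0.94134824] [[409.90772562384825, 0.0, 279.5307106367263], [0.0, 409.90772562384825, 208.03538529899404], [0.0, 0.0, 1.0]] [[0.024220888561222793, -0.9995817164282094, -0.015803187644899352], [-0.9957894320517655, -0.022724949922980617, -0.08880869138221015], [0.0884124175177189, 0.017887672666758336, -0.995923328171019]]
{'intrinsics': array([[315.44921245,   0.        , 274.1156029 ],
       [  0.        , 315.44921245, 212.3863264 ],
       [  0.        ,   0.        ,   1.        ]]), 'mount': array([[ 5.74571426e-04, -2.68951963e-01,  9.63153421e-01,
        -1.43201162e-01],
       [ 9.99999825e-01,  1.77494690e-05, -5.91595854e-04,
        -1.72390587e-04],
       [ 1.42015405e-04,  9.63153592e-01,  2.68951926e-01,
        -6.72898676e-02],
       [ 0.00000000e+00,  0.00000000e+00,  0.00000000e+00,
         1.00000000e+00]])}
```

```bash
ls pics
```

```text
s0.npz
s0.png
t0.npz
t0.png
```

View pics/s0.png

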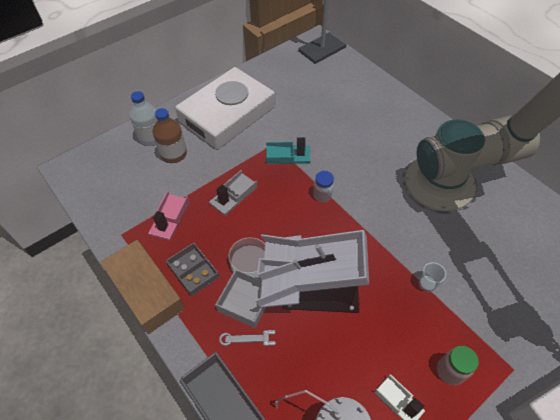

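View pics/t0.png

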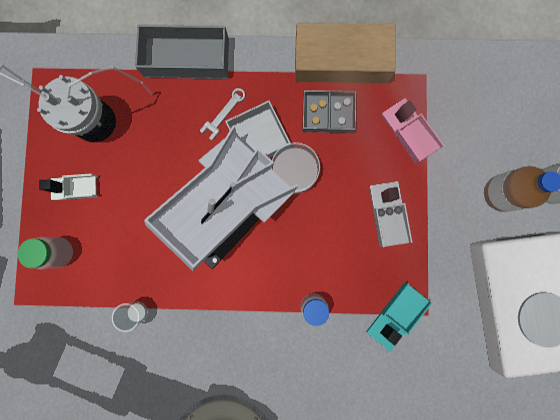

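Scoop candidates in the top view: pink (412,128), turquoise (400,315), white (75,187), and the steel-grey one holding three dark balls (390,212). Only the grey one fits. I'll confirm it and the chute in enlarged crops.

```bash
python3 - <<'E'
from h import *
crop('t0',130,90,330,280,4,'t0c'); crop('t0',350,170,430,260,6,'t0s'); crop('s0',200,160,380,330,4,'s0c')
E
```

```text
(no output)
```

View pics/t0c.png

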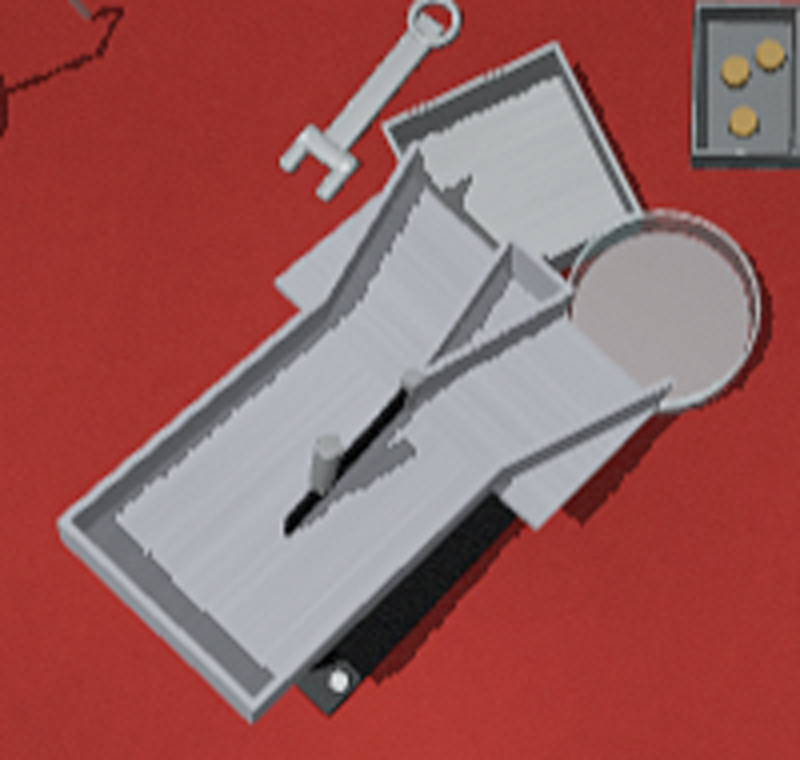

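View pics/t0s.png

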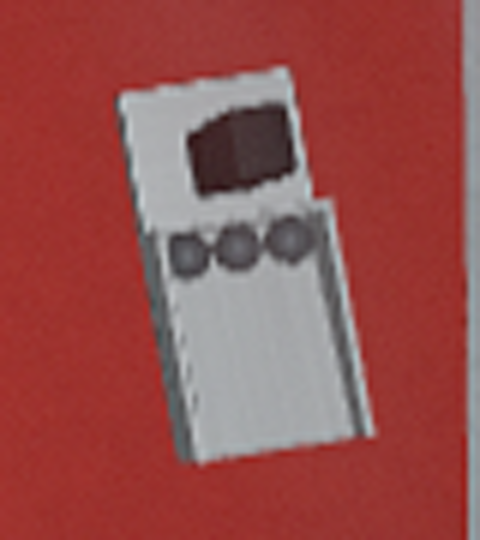

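View pics/s0c.png

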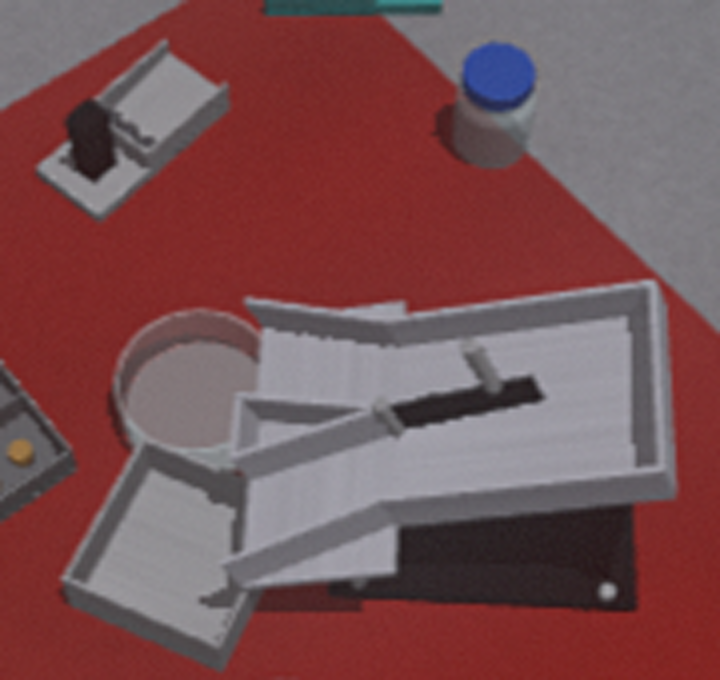

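```bash
python3 - <<'E'
from h import *
np.set_printoptions(precision=4,suppress=True)
def T(n,f,s,x0,y0,pts):
    for k,(u,v) in pts.items():
        u,v=u/s+x0,v/s+y0
        print(n,k,(round(u,1),round(v,1)),w(n,f,int(round(u)),int(round(v)),0))
T('top','t0',4,130,90,dict(c1=(70,525),c2=(252,706),posttop=(328,444),hinge=(412,378),bedU=(160,500),bedM=(250,590),bedL=(250,650),flapend=(290,525),dishL=(574,300),dishc=(665,320),bed3=(350,350),w1=(512,245),wallR=(665,388),wallL=(415,155)))
T('scene','s0',4,200,160,dict(posttop=(472,347),hinge=(382,408),dishc=(195,400),c1=(655,290),c2=(672,485)))
T('top','t0',6,350,170,dict(htopA=(205,125),htopB=(265,115),htopC=(255,180),floor=(280,380),mouthL=(198,460),mouthR=(370,435),backL=(122,97),backR=(287,70),b1=(188,254),b2=(237,246),b3=(290,238)))
T('scene','s0',4,200,160,dict(htop=(90,108),mL=(158,55),mR=(220,97)))
E
```

```text
top c1 (147.5, 221.2) [0.489  0.1344 0.1724]
top c2 (193.0, 266.5) [0.4077 0.0428 0.1848]
top posttop (212.0, 201.0) [0.5274 0.0107 0.1946]
top hinge (233.0, 184.5) [ 0.5695 -0.0179  0.1279]
top bedU (170.0, 215.0) [0.5035 0.1027 0.1395]
top bedM (192.5, 237.5) [0.4594 0.0571 0.1404]
top bedL (192.5, 252.5) [0.4323 0.0545 0.1464]
top flapend (202.5, 221.2) [0.4926 0.0369 0.1496]
top dishL (273.5, 165.0) [ 0.6342 -0.0949  0.0034]
top dishc (296.2, 170.0) [ 0.624  -0.1462  0.001 ]
top bed3 (217.5, 177.5) [0.5865 0.0186 0.0938]
top w1 (258.0, 151.2) [ 0.6462 -0.0634  0.0913]
top wallR (296.2, 187.0) [ 0.5718 -0.1452  0.0886]
top wallL (233.8, 128.8) [0.718  0.0011 0.0019]
scene posttop (318.0, 246.8) [0.5299 0.0154 0.1992]
scene hinge (295.5, 262.0) [ 0.5704 -0.0135  0.1301]
scene dishc (248.8, 260.0) [ 0.6224 -0.1506  0.001 ]
scene c1 (363.8, 232.5) [0.4078 0.0465 0.1801]
scene c2 (368.0, 281.2) [0.4854 0.1419 0.1656]
top htopA (384.2, 190.8) [ 0.5729 -0.3386  0.048 ]
top htopB (394.2, 189.2) [ 0.5739 -0.3532  0.0755]
top htopC (392.5, 200.0) [ 0.5516 -0.3516  0.0651]
top floor (396.7, 233.3) [ 0.4831 -0.3763  0.0126]
top mouthL (383.0, 246.7) [ 0.4509 -0.3403  0.0324]
top mouthR (411.7, 242.5) [ 0.4638 -0.4141 -0.0014]
top backL (370.3, 186.2) [ 0.5888 -0.3155  0.0112]
top backR (397.8, 181.7) [ 0.6007 -0.3813  0.0028]
top b1 (381.3, 212.3) [ 0.5288 -0.3378  0.0234]
top b2 (389.5, 211.0) [ 0.5311 -0.3569  0.0274]
top b3 (398.3, 209.7) [ 0.5338 -0.3748  0.0268]
scene htop (222.5, 187.0) [ 0.5622 -0.3545  0.0758]
scene mL (239.5, 173.8) [ 0.4698 -0.4029  0.0159]
scene mR (255.0, 184.2) [ 0.46   -0.3379  0.0231]
```

```bash
cat >> h.py <<'E'
def wrap(a): return (a+90)%180-90
O=np.array([0.547,0.0055]);YAW=138.8
def ch(x,y,z):
    a=np.radians(YAW); return np.array([O[0]+x*np.cos(a)-y*np.sin(a),O[1]+x*np.sin(a)+y*np.cos(a),z])
def tool():
    s=manip.get_state(); q=s['ee_rot']; M=R.from_quat([q[1],q[2],q[3],q[0]]).as_matrix(); return s,M
def go(p,yaz=None):
    """shift in tool axes to TCP p; turn so that tool y lies along azimuth yaz (mod 180)"""
    s,M=tool(); d=M.T@(np.array(p)-s['position'])
    az=np.degrees(np.arctan2(M[1,1],M[0,1])); t=None
    if yaz is not None: t=-wrap(yaz-az)   # tool x is down
    print('shift',np.round(d,4),'turn',t,'yaz now',round(az,1),'xdown',np.round(M[:,0],3),'q',np.round(s['qpos'],2),'clk',s['clock'])
E
python3 - <<'E'
from h import *
go(ch(.0235,.0055,.23),YAW+90)
go(ch(.0235,.0055,.163),YAW+90)
print(ch(.0235,.0055,.23),tool()[1])
E
```

```text
shift [ 0.0011 -0.4267  0.5048] turn 26.71672568739484 yaz now 75.5 xdown [-0.001 -0.002 -1.   ] q [ 1.2   0.28  1.51 -0.    1.36 -0.12] clk 0.1
shift [ 0.0681 -0.4266  0.5048] turn 26.71672568739484 yaz now 75.5 xdown [-0.001 -0.002 -1.   ] q [ 1.2   0.28  1.51 -0.    1.36 -0.12] clk 0.1
[0.52569546 0.01684092 0.23      ] [[-6.10624030e-04  2.50097026e-01  9.68220587e-01]
 [-1.56488409e-03  9.68219343e-01 -2.50097691e-01]
 [-9.99998589e-01 -1.66786865e-03 -1.99845143e-04]]
```

>>> play_rows([
  [[0.45,0,-0.43,0.505,26.7],[0.45,0,-0.43,0.505,26.7],[0.45,0,-0.427,0.505,26.7],[0.45,0,-0.427,0.505,26.7],[0.45,0,-0.427,0.505,26.7],[0.45,0,-0.427,0.505,26.7],[0.45,0,-0.427,0.505,26.7],[0.45,0,-0.427,0.505,26.7],[0.45,0,-0.427,0.505,26.7],[0.45,0,-0.427,0.505,26.7],[0.45,0,-0.427,0.505,26.7],[0.45,0,-0.427,0.505,26.7]],
], grip_force=20)

```text
clock: 1.3
position: [0.4908, 0.0649, 0.2309]
ee_rot: [0.662, 0.248, 0.662, -0.249]
contact_force: [0.1, 0.4, 0.4]
width: 0.0471
```

```bash
python3 - <<'E'
from h import *
go(ch(.0235,.0055,.23),YAW+90)
E
```

```text
shift [ 0.001  -0.0131  0.0579] turn -0.011604189340800986 yaz now 48.8 xdown [-0.001 -0.001 -1.   ] q [-0.01  0.16  1.67 -0.    1.32 -0.86] clk 1.3
```

>>> play_rows([
  [[0.45,0,-0.013,0.058,0],[0.45,0,-0.013,0.058,0],[0.45,0,-0.013,0.058,0],[0.45,0,-0.013,0.058,0]],
])

```text
clock: 1.7
position: [0.5248, 0.0177, 0.2304]
ee_rot: [0.661, 0.249, 0.663, -0.249]
contact_force: [-0.6, 0.4, -0.9]
width: 0.0471
```

```bash
python3 - <<'E'
from h import *
go(ch(.0235,.0055,.165),YAW+90)
s,M=tool()
im,d=save('wrist','w1')
save('top','t1')
E
```

```text
shift [0.0654 0.0001 0.0014] turn -0.019683827832068346 yaz now 48.8 xdown [-0.003 -0.    -1.   ] q [-0.1   0.2   1.61 -0.    1.33 -0.95] clk 1.7
```

View pics/w1.png

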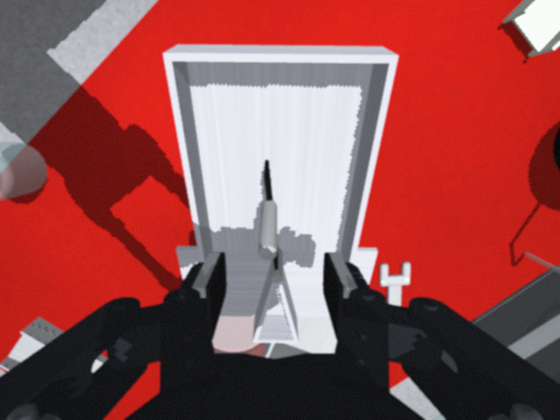

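View pics/t1.png

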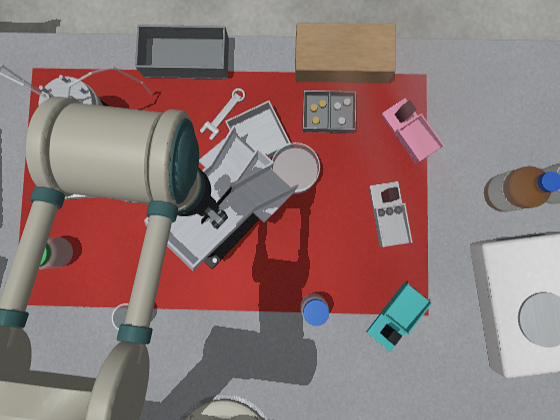

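>>> play_rows([
  [[0.45,0.033,0,0,0],[0.45,0.065,0,0,0],[0.45,0.065,0,0,0],[0.45,0.065,0.018,0,0],[0.45,0.065,0.03,0.003,0],[0.45,0.065,0.042,0.006,0],[0.45,0.065,0.052,0.009,0],[0.45,0.065,0.06,0.012,0],[0.45,0.065,0.064,0.013,0],[0.45,0.065,0.064,0.013,0]],
])

```text
clock: 2.8
position: [0.5756, 0.0566, 0.1659]
ee_rot: [0.661, 0.246, 0.663, -0.25]
contact_force: [-3.4, -4.2, 2.6]
width: 0.0469
```

```bash
python3 - <<'E'
from h import *
im,d=save('wrist','w2')
E
```

```text
(no output)
```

View pics/w2.png

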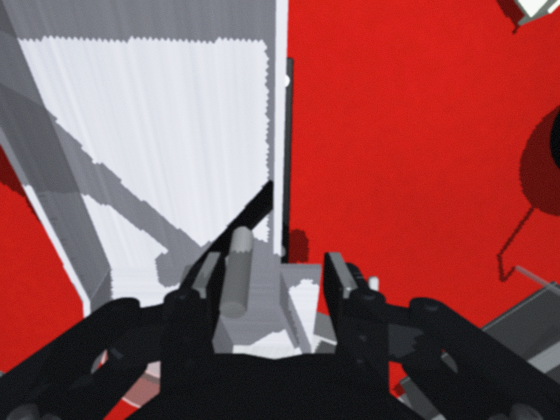

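>>> play_rows([
  [[0.45,0,-0.008,0,0],[0.45,-0.05,-0.008,0,0],[0.45,-0.085,-0.008,0,0],[0.2,-0.085,-0.008,0,0]],
])

```text
clock: 3.25
position: [0.5743, 0.0508, 0.257]
ee_rot: [0.665, 0.248, 0.659, -0.248]
contact_force: [-0.4, -0.4, -0.0]
width: 0.0603
```

```bash
python3 - <<'E'
from h import *
im,d=save('wrist','w3')
save('top','t3')
p=atz('top',394.2,194.2,.075);print('handle',p)
for u,v in((235,108),(288,103),(297,180),(240,188)): print(atz('top',350+u/6,170+v/6,.075))
a=np.radians(9.5)
go([p[0],p[1],.15],99.5)
E
```

```text
handle [ 0.56288909 -0.35374081  0.075     ]
[ 0.57590663 -0.34311339  0.075     ]
[ 0.57810153 -0.36177563  0.075     ]
[ 0.55077571 -0.36489847  0.075     ]
[ 0.54748677 -0.34488546  0.075     ]
shift [ 0.1034 -0.3101  0.2596] turn -50.615616781743455 yaz now 48.9 xdown [-0.002 -0.003 -1.   ] q [-0.03  0.26  1.47 -0.    1.41 -0.88] clk 3.35
```

View pics/w3.png

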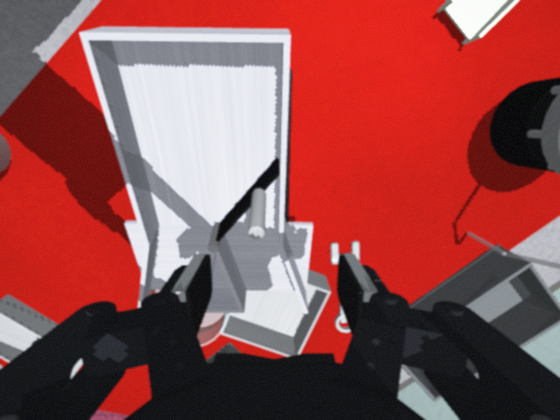

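>>> play_rows([
  [[0.0,0,-0.31,0.26,-50.6],[0,0,-0.31,0.26,-50.6],[0,0,-0.31,0.26,-50.6],[0,0,-0.31,0.26,-50.6],[0,0,-0.31,0.26,-50.6],[0,0,-0.31,0.26,-50.6],[0,0.1,-0.31,0.26,-50.6],[0,0.1,-0.31,0.26,-50.6],[0,0.1,-0.31,0.26,-50.6],[0,0.1,-0.31,0.26,-50.6],[0,0.1,-0.31,0.26,-50.6],[0,0.1,-0.31,0.26,-50.6]],
])

```text
clock: 4.55
position: [0.5634, -0.353, 0.1532]
ee_rot: [0.704, -0.059, 0.705, 0.058]
contact_force: [-1.0, 1.1, 0.2]
width: 0.0857
```

```bash
python3 - <<'E'
from h import *
s,M=tool();print(s['qd'])
im,d=save('wrist','w4')
np.savez('pics/w4p.npz',M=M,p=s['position'])
go([.563,-.3537,.05],99.5)
E
```

```text
[ 0.01819808 -0.0277227  -0.01353337 -0.00363772  0.00016518 -0.0016834 ]
shift [ 0.1042 -0.0004 -0.0008] turn 0.03836630282421538 yaz now 99.5 xdown [-0.001 -0.003 -1.   ] q [-0.66  0.46  1.42 -0.    1.27 -2.4 ] clk 4.6
```

View pics/w4.png

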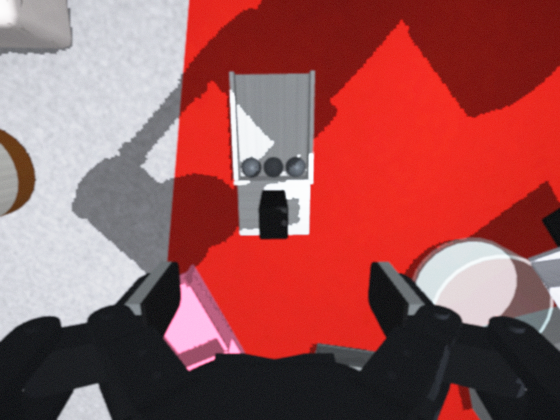

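```bash
python3 - <<'E'
from h import *
np.set_printoptions(precision=4,suppress=True)
D=np.load('pics/w4p.npz');d=np.load('pics/w4.npz')['d'];P=manip.camera_params('wrist');K=P['intrinsics']
crop('w4',210,60,340,250,4,'w4c')
def ww(u,v):
    z=d[v,u]; c=np.linalg.inv(K)@[u*z,v*z,z]; t=P['mount']@[*c,1]; return D['M']@t[:3]+D['p'],t[:3]
for u,v in((264,193),(284,193),(274,200),(263,206),(285,206),(274,206),(274,225),(250,162),(296,162),(235,75),(312,75),(272,75),(272,90)): print(u,v,*ww(u,v))
E
```

```text
264 193 [ 0.5545 -0.3641  0.0295] [ 0.1238 -0.0094 -0.0103]
284 193 [ 0.5511 -0.3473  0.0321] [ 0.1211  0.0078 -0.0109]
274 200 [ 0.5528 -0.3556  0.0569] [ 0.0964 -0.0007 -0.0106]
263 206 [ 0.5544 -0.3633  0.0748] [ 0.0785 -0.0087 -0.0104]
285 206 [ 0.5522 -0.3475  0.073 ] [ 0.0802  0.0074 -0.01  ]
274 206 [ 0.5534 -0.3554  0.0735] [ 0.0797 -0.0007 -0.0101]
274 225 [ 0.5664 -0.3532  0.0778] [ 0.0754 -0.0007  0.0031]
250 162 [ 0.5308 -0.3802  0.0245] [ 0.1288 -0.0213 -0.0364]
296 162 [ 0.5244 -0.3412  0.0228] [ 0.1304  0.0182 -0.0362]
235 75 [ 0.464  -0.4025  0.0211] [ 0.1324 -0.0323 -0.1059]
312 75 [ 0.4556 -0.3421  0.0328] [ 0.1205  0.0287 -0.1042]
272 75 [ 0.4585 -0.3731  0.0169] [ 0.1365 -0.0024 -0.1065]
272 90 [ 0.4699 -0.3712  0.017 ] [ 0.1364 -0.0024 -0.0949]
```

View pics/w4c.png

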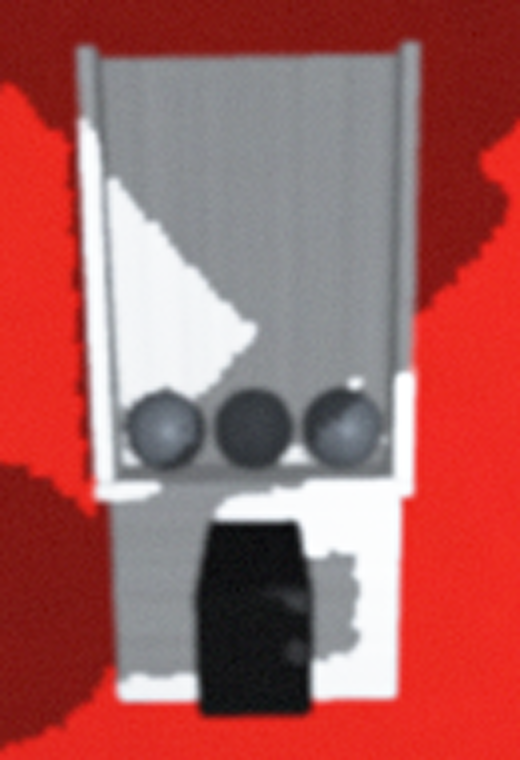

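>>> play_rows([
  [[0,0.04,-0.001,0.003,0],[0,0.08,-0.001,0.003,0],[0,0.114,-0.001,0.003,0],[0,0.114,-0.001,0.003,0],[1,0.114,-0.001,0.003,0],[1,0.114,-0.001,0.003,0],[1,0.114,-0.001,0.003,0],[1,0.114,-0.001,0.003,0],[1,0.114,-0.001,0.003,0],[1,0.114,-0.001,0.003,0]],
], grip_force=110)

```text
clock: 5.6
position: [0.5678, -0.3544, 0.0421]
ee_rot: [0.705, -0.06, 0.704, 0.057]
contact_force: [0.4, 0.5, 7.1]
width: 0.0207
```

```bash
python3 - <<'E'
from h import *
s,M=tool();print(s['position'],s['width'],s['contact_force'])
E
```

```text
[ 0.56783122 -0.35436489  0.04207593] 0.02073760620195781 [0.36720419 0.47814195 7.06575514]
```

>>> play_rows([
  [[1,-0.01,0,0,0],[1,-0.02,0,0,0],[1,-0.03,0,0,0],[1,-0.03,0,0,0]],
])

```text
clock: 6.0
position: [0.5688, -0.355, 0.0741]
ee_rot: [0.706, -0.061, 0.703, 0.056]
contact_force: [0.0, 0.2, -2.2]
width: 0.0207
```

```bash
python3 - <<'E'
from h import *
im,d=save('wrist','w5'); save('scene','s5'); crop('s5',170,140,290,230,6,'s5c')
print(manip.get_state()['contact_force'])
E
```

```text
[-0.3090043   0.15687163 -2.35307273]
```

View pics/w5.png

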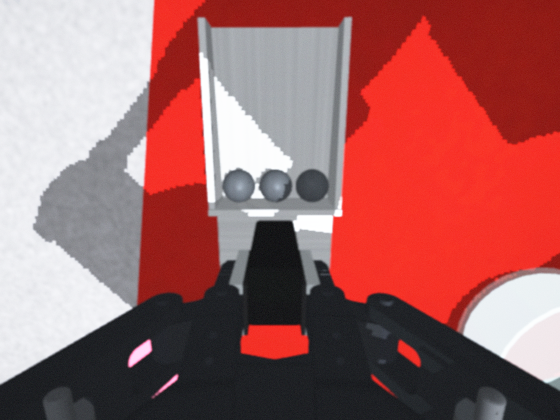

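View pics/s5c.png

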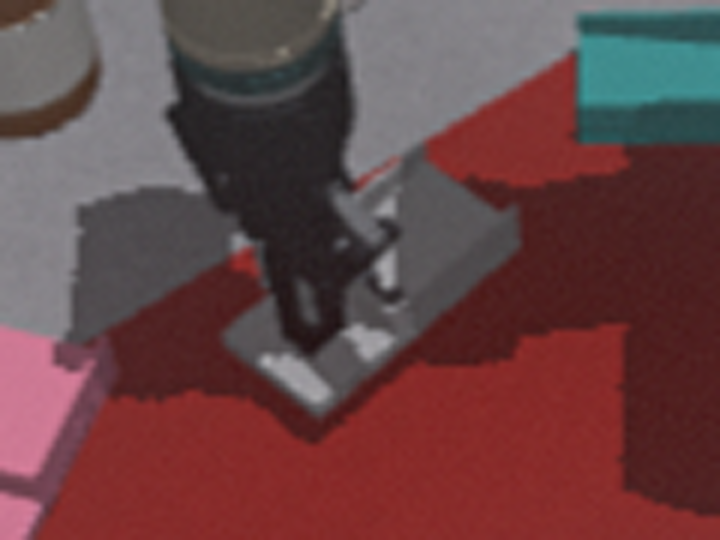

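```bash
python3 - <<'E'
from h import *
np.set_printoptions(precision=4,suppress=True)
P=manip.camera_params('wrist');K=P['intrinsics']
def ww(f,pos,q,u,v):
    d=np.load('pics/'+f+'.npz')['d'];M=R.from_quat([q[1],q[2],q[3],q[0]]).as_matrix()
    z=d[v,u]; c=np.linalg.inv(K)@[u*z,v*z,z]; t=P['mount']@[*c,1]; X=M@t[:3]+pos
    a=np.radians(YAW); e=X[:2]-O; return np.array([e[0]*np.cos(a)+e[1]*np.sin(a),-e[0]*np.sin(a)+e[1]*np.cos(a),X[2]])
a1=('w1',[.5248,.0177,.2304],[.661,.249,.663,-.249]);a3=('w3',[.5743,.0508,.257],[.665,.248,.659,-.248])
for f,pts in((a1,[(180,50),(281,50),(385,50),(281,75),(281,100),(281,140),(175,150),(385,150),(268,205),(177,56),(386,56)]),(a3,[(100,34),(190,33),(280,32),(190,50),(190,75),(190,120),(284,100),(258,192),(270,170)])):
    for u,v in pts: print(f[0],u,v,ww(*f,u,v))
    d=[]
    for v in range(36,110,4):
        d.append(ww(*f,281 if f[0]=='w1' else 190,v))
    print(np.array(d))
E
```

```text
w1 180 50 [0.1328 0.0592 0.1776]
w1 281 50 [0.1335 0.002  0.1743]
w1 385 50 [ 0.1342 -0.0589  0.1705]
w1 281 75 [0.1237 0.0015 0.1496]
w1 281 100 [0.1086 0.0013 0.1434]
w1 281 140 [0.0813 0.001  0.1347]
w1 175 150 [0.0641 0.1219 0.0003]
w1 385 150 [ 0.0639 -0.1229 -0.0004]
w1 268 205 [0.0373 0.0104 0.1568]
w1 177 56 [0.1284 0.0592 0.1845]
w1 386 56 [ 0.1281 -0.0549  0.1857]
[[ 0.1833 -0.001   0.0004]
 [ 0.1795 -0.001   0.0004]
 [ 0.1753 -0.001   0.0019]
 [ 0.1363  0.0019  0.1661]
 [ 0.1313  0.0021  0.1799]
 [ 0.1282  0.0022  0.1851]
 [ 0.1263  0.0022  0.1848]
 [ 0.1299  0.0016  0.152 ]
 [ 0.1278  0.0016  0.1506]
 [ 0.1254  0.0016  0.1506]
 [ 0.123   0.0015  0.1498]
 [ 0.1208  0.0015  0.1486]
 [ 0.1183  0.0015  0.1485]
 [ 0.1159  0.0015  0.1476]
 [ 0.1134  0.0014  0.1471]
 [ 0.111   0.0014  0.1453]
 [ 0.1086  0.0013  0.1434]
 [ 0.1059  0.0013  0.144 ]
 [ 0.1034  0.0013  0.1427]]
w3 100 34 [0.1288 0.0542 0.1856]
w3 190 33 [0.13   0.0001 0.1833]
w3 280 32 [ 0.1335 -0.0553  0.1719]
w3 190 50 [0.127  0.0086 0.1506]
w3 190 75 [0.1114 0.0116 0.1436]
w3 190 120 [0.079  0.0164 0.1337]
w3 284 100 [ 0.0921 -0.0583  0.1721]
w3 258 192 [ 0.0232 -0.0387  0.1498]
w3 270 170 [ 0.0384 -0.0482  0.132 ]
[[0.1282 0.0001 0.1838]
 [0.1258 0.0001 0.1846]
 [0.1305 0.008  0.1522]
 [0.1283 0.0085 0.1508]
 [0.1259 0.009  0.1495]
 [0.1233 0.0091 0.1497]
 [0.1207 0.0094 0.1494]
 [0.1183 0.01   0.1477]
 [0.1156 0.0102 0.1476]
 [0.1131 0.0107 0.1465]
 [0.1105 0.0113 0.1449]
 [0.1078 0.0116 0.1444]
 [0.105  0.0118 0.1442]
 [0.1024 0.0126 0.1421]
 [0.0997 0.0131 0.1407]
 [0.0968 0.0133 0.1409]
 [0.094  0.014  0.139 ]
 [0.0911 0.0147 0.1367]
 [0.0881 0.015  0.1367]]
```

```bash
python3 - <<'E'
from h import *
go(ch(-.008,.021,.26),YAW+90)
E
```

```text
shift [-0.1893  0.3378  0.0281] turn 50.72359750727924 yaz now 99.5 xdown [ 0.003 -0.005 -1.   ] q [-0.66  0.53  1.52 -0.    1.1  -2.4 ] clk 6.1
```

>>> play_rows([
  [[1,-0.015,0,0,0],[1,-0.04,0,0,0],[1,-0.07,0,0,0],[1,-0.1,0.005,0,0],[1,-0.13,0.02,0.002,2],[1,-0.16,0.04,0.004,5],[1,-0.18,0.065,0.006,8],[1,-0.189,0.095,0.008,12],[1,-0.189,0.125,0.01,16],[1,-0.189,0.155,0.013,20],[1,-0.189,0.185,0.016,24],[1,-0.189,0.21,0.018,28]],
])

```text
clock: 7.3
position: [0.5496, -0.1414, 0.2596]
ee_rot: [0.698, 0.113, 0.697, -0.116]
contact_force: [0.2, 0.5, -2.0]
width: 0.0206
```

```bash
python3 - <<'E'
from h import *
go(ch(-.008,.021,.26),YAW+90)
E
```

```text
shift [-0.0009  0.1159 -0.05  ] turn 22.5855649298947 yaz now 71.4 xdown [ 0.001 -0.004 -1.   ] q [-0.37  0.25  1.47 -0.    1.42 -1.62] clk 7.3
```

>>> play_rows([
  [[1,0,0.02,-0.009,4],[1,0,0.045,-0.02,8.5],[1,0,0.07,-0.03,13],[1,0,0.09,-0.04,17],[1,0,0.105,-0.046,20],[1,0,0.113,-0.05,22],[1,0,0.116,-0.05,22.6],[1,0,0.116,-0.05,22.6],[1,0,0.116,-0.05,22.6]],
])

```text
clock: 8.2
position: [0.5392, -0.0161, 0.2588]
ee_rot: [0.663, 0.247, 0.661, -0.25]
contact_force: [0.1, -0.4, -2.3]
width: 0.0207
```

```bash
python3 - <<'E'
from h import *
go(ch(-.008,.021,.188),YAW+90)
save('wrist','w6');save('scene','s6');crop('s6',220,180,380,320,5,'s6c')
E
```

```text
shift [ 0.0708  0.0006 -0.0006] turn -0.006637408896324359 yaz now 48.8 xdown [ 0.001 -0.004 -1.   ] q [-0.16  0.21  1.53 -0.    1.4  -1.01] clk 8.2
```

View pics/w6.png

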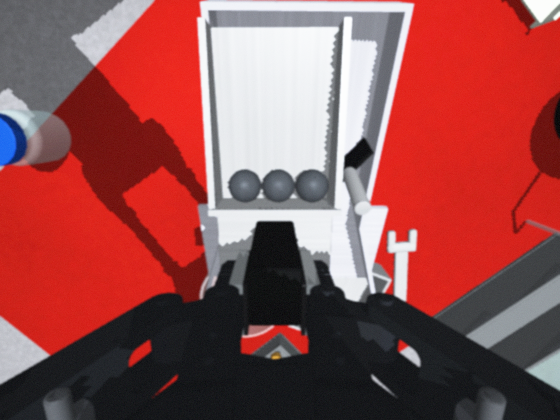

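View pics/s6c.png

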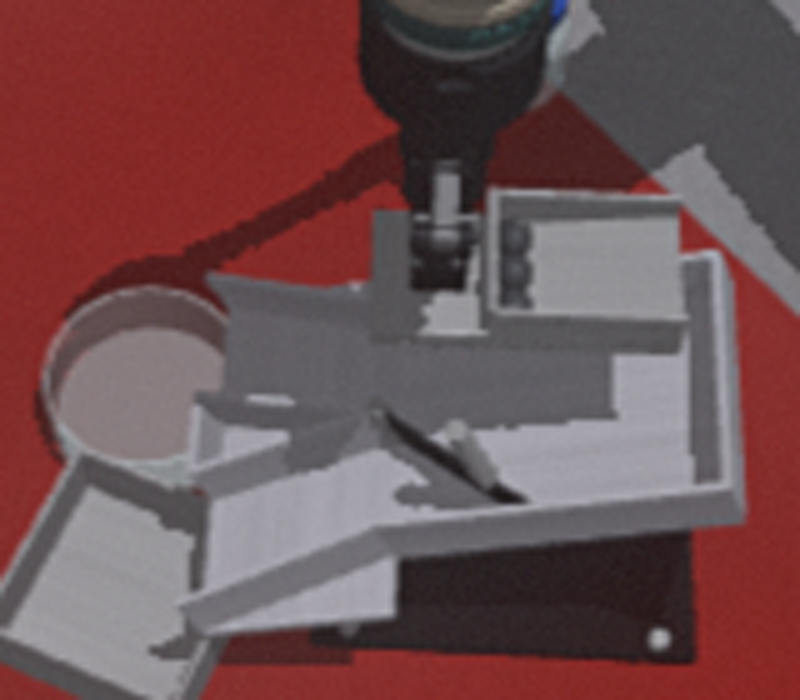

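>>> play_rows([
  [[1,0.015,0.002,0,0],[1,0.035,0.003,0,0],[1,0.055,0.003,0,0],[1,0.066,0.003,0,0],[1,0.071,0.003,0,0],[1,0.071,0.003,0,0]],
])

```text
clock: 8.9
position: [0.5412, -0.0145, 0.1876]
ee_rot: [0.662, 0.248, 0.661, -0.251]
contact_force: [-0.1, -0.0, -3.2]
width: 0.0207
```

```bash
python3 - <<'E'
from h import *
go(ch(.02,.018,.188),YAW+90)
save('wrist','w7')
E
```

```text
shift [-0.0005  0.0008 -0.0288] turn -0.06220715176868907 yaz now 48.7 xdown [-0.    -0.004 -1.   ] q [-0.15  0.25  1.65 -0.    1.24 -1.  ] clk 8.9
```

View pics/w7.png

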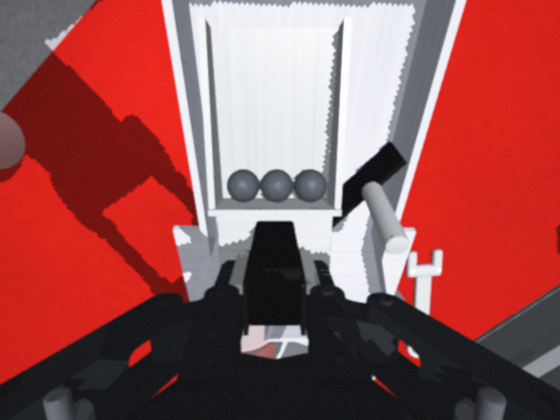

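>>> play_rows([
  [[1,0,0,-0.012,0],[1,0,0,-0.022,0],[1,0,0,-0.027,0],[1,0,0,-0.03,0],[1,0,0,-0.033,0],[1,-0.004,0,-0.036,0]],
], grip_force=25)

```text
clock: 9.55
position: [0.5228, 0.0042, 0.1967]
ee_rot: [0.672, 0.246, 0.652, -0.251]
contact_force: [14.4, -13.5, -1.2]
width: 0.0207
```

```bash
python3 - <<'E'
from h import *
go(ch(.02,.018,.188),YAW+90)
s,M=tool();print('F tool',M.T@s['contact_force'])
save('wrist','w8')
E
```

```text
shift [ 0.0086 -0.0011 -0.0029] turn 0.03155440282375821 yaz now 48.8 xdown [ 0.023 -0.017 -1.   ] q [-0.12  0.21  1.69 -0.01  1.22 -0.96] clk 9.55
F tool [ 1.72977405 -0.66770454 19.64380142]
```

View pics/w8.png

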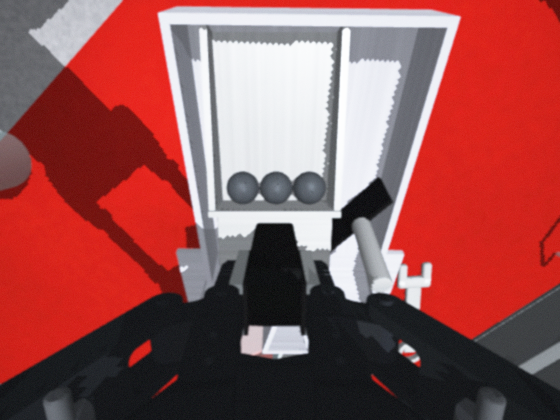

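>>> play_rows([
  [[1,0.002,0,-0.006,0],[1,0.001,0,-0.01,0],[1,-0.002,0,-0.014,0],[1,-0.005,0,-0.017,0]],
], grip_force=20)

```text
clock: 10.0
position: [0.5187, 0.0087, 0.2066]
ee_rot: [0.681, 0.242, 0.643, -0.253]
contact_force: [12.6, -18.3, 3.3]
width: 0.0206
```

```bash
python3 - <<'E'
from h import *
go(ch(.02,.018,.188),YAW+90)
s,M=tool();print('F tool',M.T@s['contact_force'])
save('wrist','w9');save('scene','s9');crop('s9',220,180,380,320,5,'s9c')
E
```

```text
shift [ 0.0188 -0.0019  0.0023] turn 0.2001374467287178 yaz now 49.0 xdown [ 0.046 -0.033 -0.998] q [-0.1   0.18  1.7  -0.03  1.21 -0.94] clk 10.0
F tool [-2.12969506 -5.55077631 21.64533158]
```

View pics/w9.png

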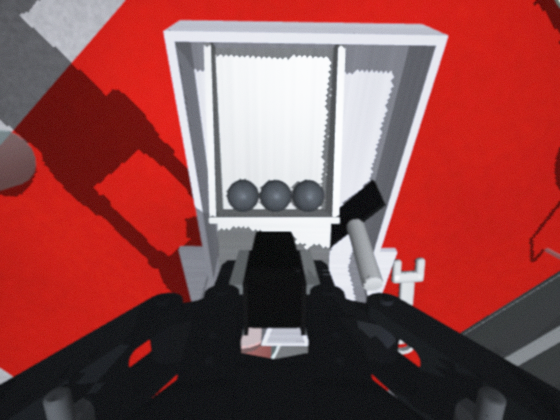

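View pics/s9c.png

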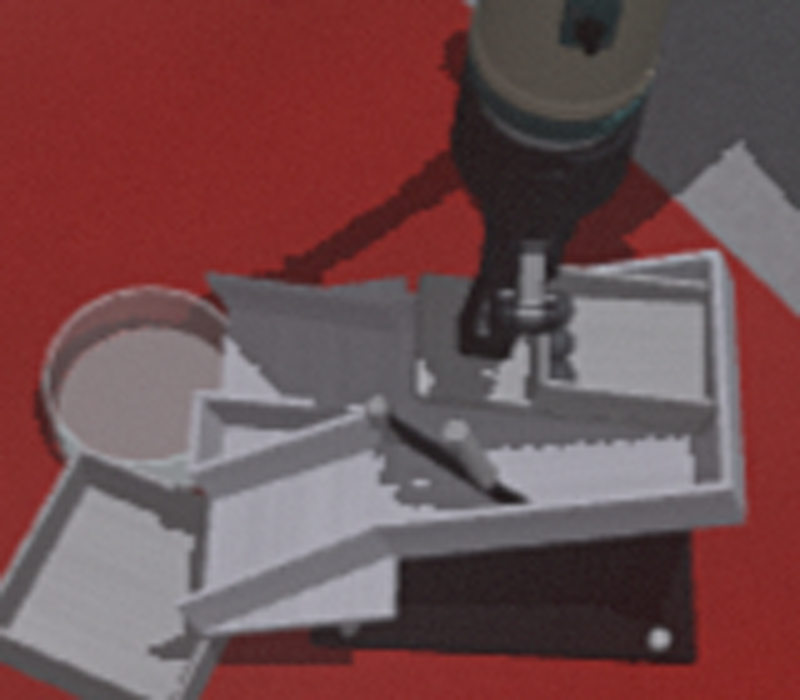

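```bash
cat >> h.py <<'E'
def tilt(f):
    s,M=tool();d=np.load('pics/'+f+'.npz')['d'];P=manip.camera_params('wrist');K=P['intrinsics']
    def pt(u,v):
        z=d[v,u];c=np.linalg.inv(K)@[u*z,v*z,z];return (P['mount']@[*c,1])[:3]
    out=[]
    for v in range(55,180,10):
        p=pt(272,v); out.append(p)
    out=np.array(out); W=out@M.T+s['position']
    a=np.radians(YAW)
    cx=(W[:,0]-O[0])*np.cos(a)+(W[:,1]-O[1])*np.sin(a)
    print(np.round(np.c_[np.arange(55,180,10),cx,W[:,2]],4).tolist())
    print('tooltilt',np.degrees(np.arccos(-M[2,0])))
E
python3 -c "
from h import *
tilt('w9')"
```

```text
[[55.0, 0.1229, 0.1669], [65.0, 0.1182, 0.1669], [75.0, 0.1135, 0.1664], [85.0, 0.1085, 0.1675], [95.0, 0.1036, 0.1674], [105.0, 0.0986, 0.1669], [115.0, 0.0935, 0.1677], [125.0, 0.0883, 0.168], [135.0, 0.083, 0.168], [145.0, 0.0776, 0.1684], [155.0, 0.0719, 0.1675], [165.0, 0.0665, 0.1688], [175.0, 0.0607, 0.1685]]
tooltilt 3.253716198548028
```

>>> play_rows([
  [[1,0.002,0.001,-0.006,0],[1,0.0,0.002,-0.012,0],[1,-0.004,0.002,-0.017,0],[1,-0.008,0.002,-0.022,0],[1,-0.012,0.002,-0.026,0]],
], grip_force=20)

```text
clock: 10.6
position: [0.5081, 0.0212, 0.2233]
ee_rot: [0.691, 0.239, 0.633, -0.254]
contact_force: [11.9, -16.2, 2.2]
width: 0.0207
```

```bash
python3 - <<'E'
from h import *
go(ch(.02,.018,.188),YAW+90)
s,M=tool();print('F tool',M.T@s['contact_force'])
save('wrist','w10');tilt('w10')
E
```

```text
shift [ 0.0367 -0.0046  0.0165] turn 0.35846373301046697 yaz now 49.2 xdown [ 0.069 -0.048 -0.996] q [-0.06  0.15  1.7  -0.05  1.22 -0.91] clk 10.6
F tool [-0.60165895 -4.47703756 19.7371614 ]
[[55.0, 0.1584, 0.002], [65.0, 0.1349, 0.1738], [75.0, 0.1293, 0.1851], [85.0, 0.1251, 0.165], [95.0, 0.1197, 0.1658], [105.0, 0.1143, 0.1676], [115.0, 0.1088, 0.1683], [125.0, 0.1032, 0.1691], [135.0, 0.0976, 0.1706], [145.0, 0.0919, 0.1714], [155.0, 0.0863, 0.1735], [165.0, 0.0805, 0.1745], [175.0, 0.0787, 0.1921]]
tooltilt 4.7496742930980576
```

View pics/w10.png

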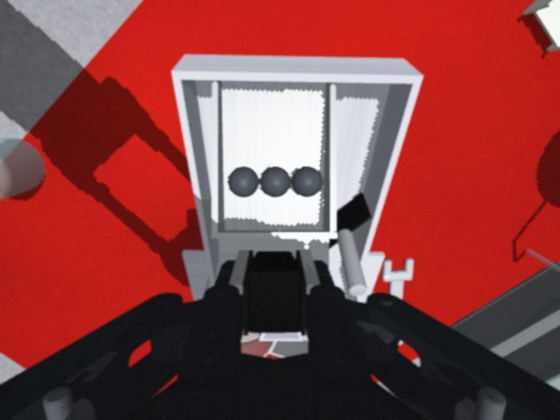

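>>> play_rows([
  [[1,-0.003,0.002,-0.006,0],[1,-0.008,0.002,-0.012,0],[1,-0.013,0.002,-0.017,0],[1,-0.018,0.002,-0.021,0],[1,-0.022,0.002,-0.025,0],[1,-0.025,0.002,-0.028,0],[1,-0.025,0.002,-0.028,0]],
], grip_force=20)

```text
clock: 11.35
position: [0.4872, 0.042, 0.2478]
ee_rot: [0.693, 0.239, 0.631, -0.254]
contact_force: [4.9, -2.8, -5.3]
width: 0.0208
```

```bash
python3 - <<'E'
from h import *
go(ch(.02,.018,.188),YAW+90)
s,M=tool();print('F tool',M.T@s['contact_force'])
save('wrist','w11');tilt('w11');save('scene','s11');crop('s11',220,180,380,320,5,'s11c')
E
```

```text
shift [ 0.0639 -0.0071  0.0435] turn 0.4487909436387554 yaz now 49.2 xdown [ 0.075 -0.05  -0.996] q [-0.02  0.1   1.7  -0.05  1.27 -0.87] clk 11.35
F tool [5.8188499  1.01054516 5.01241811]
[[55.0, 0.1874, 0.0023], [65.0, 0.1775, 0.0023], [75.0, 0.1675, 0.0012], [85.0, 0.1571, 0.0015], [95.0, 0.1466, 0.0016], [105.0, 0.136, 0.008], [115.0, 0.1353, 0.1695], [125.0, 0.1302, 0.1825], [135.0, 0.1242, 0.1832], [145.0, 0.1185, 0.186], [155.0, 0.1108, 0.1782], [165.0, 0.1034, 0.1745], [175.0, 0.0976, 0.1789]]
tooltilt 5.154723373283301
```

View pics/w11.png

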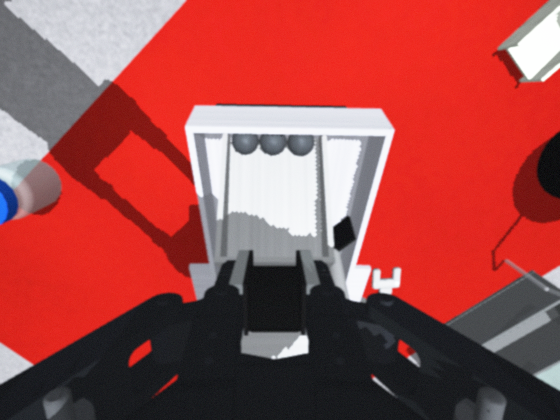

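View pics/s11c.png

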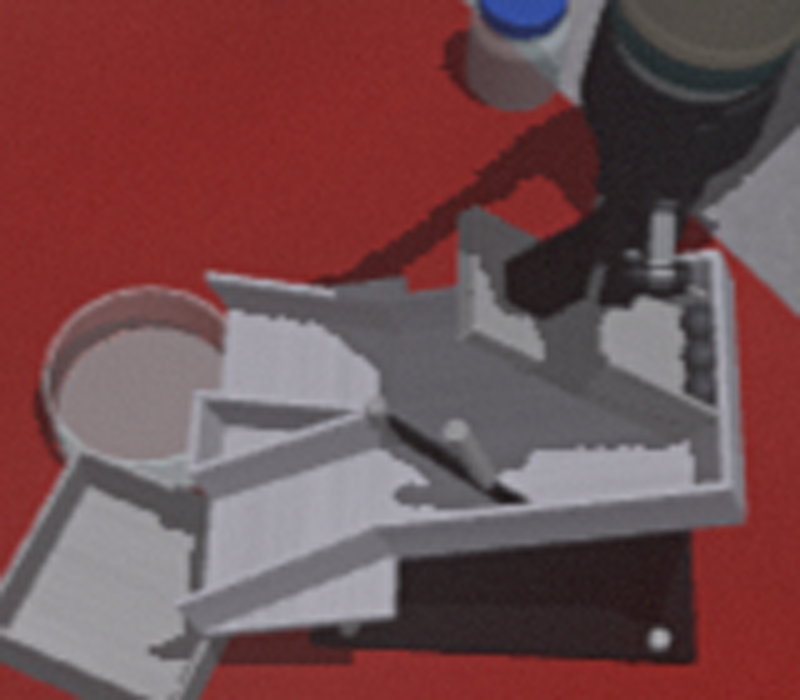

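>>> play_rows([
  [[1,0,0,0,0],[1,0,0,0,0],[1,-0.003,0,0.012,0],[1,-0.005,0,0.024,0],[1,-0.006,0,0.034,0],[1,-0.006,0,0.036,0],[1,-0.006,0,0.036,0],[1,-0.006,0,0.036,0],[1,-0.006,0,0.036,0],[1,-0.006,0,0.036,0]],
], grip_force=60)

```text
clock: 12.45
position: [0.5136, 0.0191, 0.2568]
ee_rot: [0.693, 0.239, 0.631, -0.254]
contact_force: [-0.0, 0.0, -1.1]
width: 0.0206
```

```bash
python3 - <<'E'
from h import *
save('wrist','w12');save('scene','s12');crop('s12',220,180,380,320,5,'s12c')
E
```

```text
(no output)
```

View pics/w12.png

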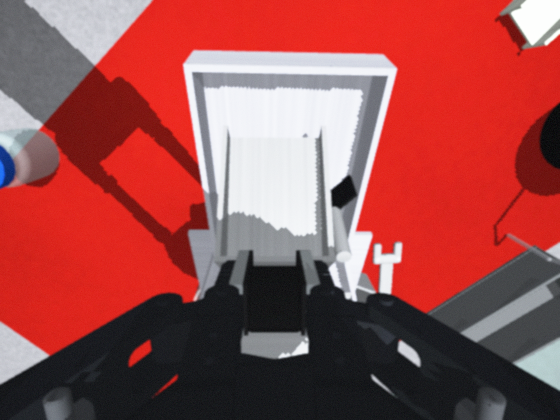

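View pics/s12c.png

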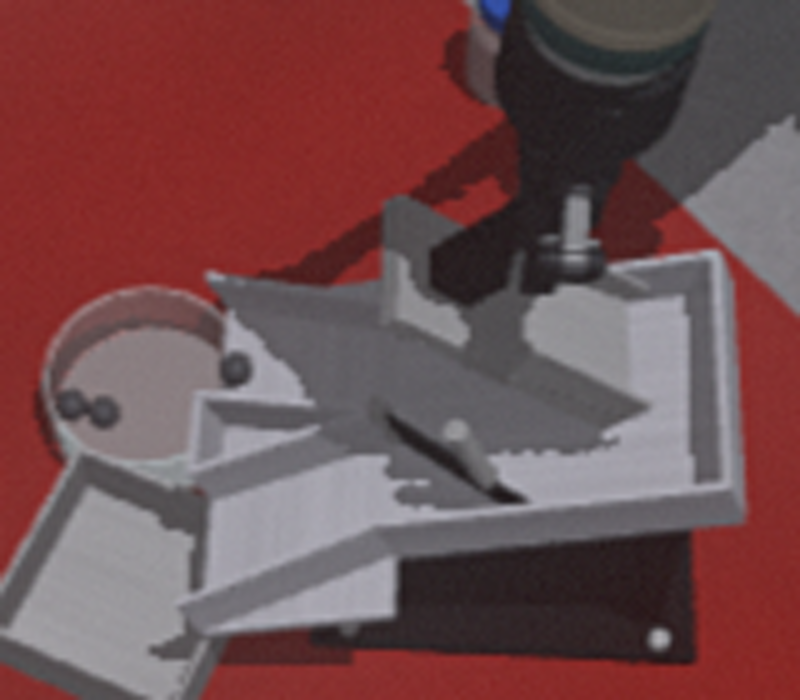

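>>> play_rows([
  [[1,-0.03,0,0,0],[1,-0.06,0,0,0],[1,-0.08,0,0,0],[1,-0.08,0,0,0]],
], grip_force=60)

```text
clock: 12.95
position: [0.5092, 0.0231, 0.3398]
ee_rot: [0.695, 0.239, 0.629, -0.253]
contact_force: [1.5, -0.6, -3.0]
width: 0.0203
```

```bash
python3 - <<'E'
from h import *
go([.555,-.345,.31],99.5)
save('top','t12');crop('t12',230,120,350,220,6,'t12c')
E
```

```text
shift [ 0.0519 -0.2495  0.2712] turn -50.22324884583321 yaz now 49.3 xdown [ 0.081 -0.05  -0.995] q [-0.06  0.09  1.49 -0.05  1.48 -0.92] clk 12.95
```

View pics/t12c.png

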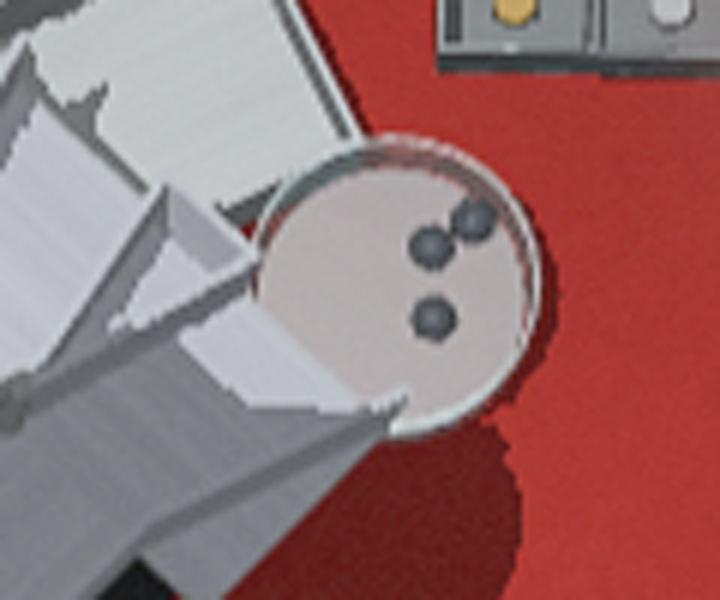

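All three balls are in the dish. Next I carry the scoop back to its free place on the mat.

>>> play_rows([
  [[1,0,-0.03,0.03,-5],[1,0,-0.06,0.06,-10],[1,0,-0.09,0.095,-16],[1,0,-0.12,0.13,-22],[1,0.01,-0.15,0.165,-28],[1,0.02,-0.18,0.195,-34],[1,0.03,-0.21,0.225,-40],[1,0.04,-0.23,0.25,-45],[1,0.05,-0.25,0.27,-50],[1,0.052,-0.25,0.271,-50.2],[1,0.052,-0.25,0.271,-50.2],[1,0.052,-0.25,0.271,-50.2]],
])

```text
clock: 14.2
position: [0.5531, -0.3441, 0.3065]
ee_rot: [0.729, -0.077, 0.679, 0.039]
contact_force: [0.2, 0.7, -0.6]
width: 0.0208
```

```bash
python3 - <<'E'
from h import *
for z in (.31,.1,.05): go([.555,-.345,z],99.5)
save('wrist','w13');save('scene','s13');save('top','t13')
E
```

```text
shift [-0.0033 -0.0014  0.002 ] turn -0.1822623339189846 yaz now 99.3 xdown [ 0.076 -0.048 -0.996] q [-0.67  0.31  1.27  0.01  1.47 -2.4 ] clk 14.2
shift [ 0.2059  0.0113 -0.0121] turn -0.1822623339189846 yaz now 99.3 xdown [ 0.076 -0.048 -0.996] q [-0.67  0.31  1.27  0.01  1.47 -2.4 ] clk 14.2
shift [ 0.2557  0.0143 -0.0154] turn -0.1822623339189846 yaz now 99.3 xdown [ 0.076 -0.048 -0.996] q [-0.67  0.31  1.27  0.01  1.47 -2.4 ] clk 14.2
```

View pics/w13.png

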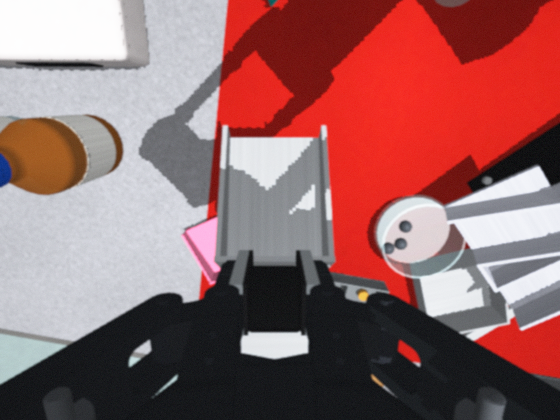

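View pics/s13.png

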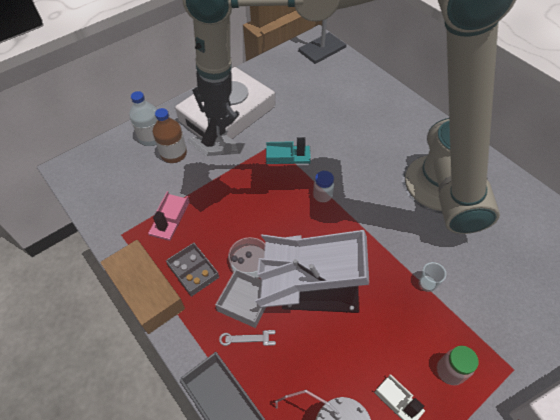

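>>> play_rows([
  [[1,0.04,0.002,-0.002,0],[1,0.085,0.004,-0.005,0],[1,0.13,0.007,-0.007,0],[1,0.17,0.009,-0.01,0],[1,0.195,0.011,-0.012,0],[1,0.205,0.011,-0.012,0],[1,0.205,0.011,-0.012,0]],
])

```text
clock: 15.05
position: [0.5558, -0.3447, 0.1016]
ee_rot: [0.73, -0.078, 0.678, 0.039]
contact_force: [-0.1, 0.9, -2.2]
width: 0.0206
```

```bash
python3 - <<'E'
from h import *
for z in (.05,): go([.555,-.345,z],99.5)
print(manip.get_state()['contact_force'])
E
```

```text
shift [ 0.0514  0.003  -0.0043] turn -0.08530995591205226 yaz now 99.4 xdown [ 0.077 -0.049 -0.996] q [-0.67  0.44  1.6   0.01  1.02 -2.41] clk 15.05
[-0.12878053  0.87424778 -2.2399003 ]
```

>>> play_rows([
  [[1,0.01,0.001,0,0],[1,0.02,0.001,0.002,0],[1,0.028,0.002,0.004,0],[1,0.036,0.002,0.006,0],[1,0.043,0.002,0.008,0],[1,0.05,0.003,0.01,0],[1,0.054,0.003,0.01,0],[1,0.054,0.003,0.01,0]],
], grip_force=20)

```text
clock: 15.85
position: [0.5791, -0.3486, 0.0576]
ee_rot: [0.736, -0.084, 0.671, 0.033]
contact_force: [6.4, -1.4, 15.9]
width: 0.0207
```

```bash
python3 - <<'E'
from h import *
go([.555,-.345,.05],99.5)
print(manip.get_state()['contact_force'])
save('scene','s14');crop('s14',170,120,290,210,6,'s14c');save('wrist','w14')
E
```

```text
shift [ 0.005   0.0081 -0.0237] turn -0.11179520908190455 yaz now 99.4 xdown [ 0.098 -0.064 -0.993] q [-0.65  0.5   1.62  0.01  0.91 -2.39] clk 15.85
[ 6.36139359 -1.42248171 15.8765648 ]
```

View pics/s14c.png

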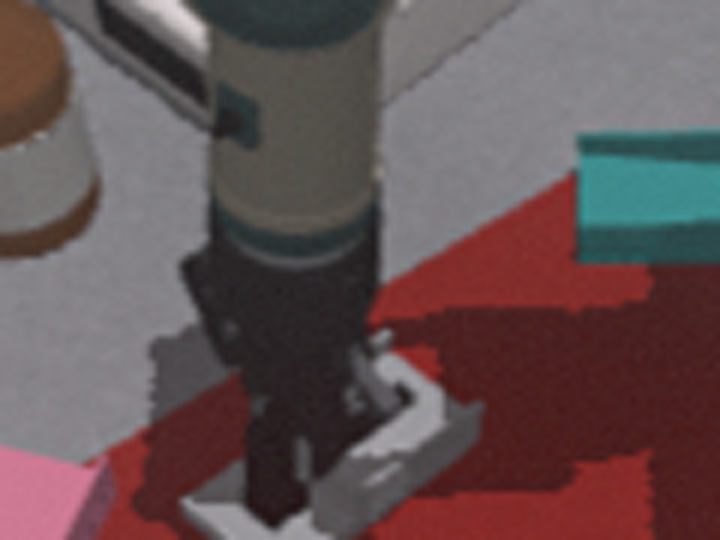

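View pics/w14.png

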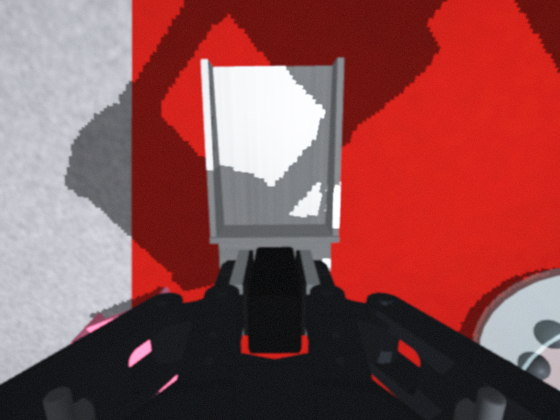

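>>> play_rows([
  [[1,0.006,0.001,0.001,0],[1,0.011,0.001,0.001,0],[1,0.015,0.001,0.002,0],[1,0.018,0.001,0.002,0],[1,0.018,0.001,0.002,0]],
])

```text
clock: 16.45
position: [0.5889, -0.3518, 0.0463]
ee_rot: [0.741, -0.088, 0.666, 0.03]
contact_force: [6.3, -0.1, 9.8]
width: 0.0206
```

```bash
python3 - <<'E'
from h import *
go([.555,-.345,.05],99.5)
save('wrist','w15');tilt('w15')
E
```

```text
shift [-0.008   0.0118 -0.0318] turn -0.19529458301417435 yaz now 99.3 xdown [ 0.112 -0.073 -0.991] q [-0.64  0.52  1.62  0.01  0.87 -2.39] clk 16.45
[[55.0, -0.2088, 0.021], [65.0, -0.2115, 0.0199], [75.0, -0.2143, 0.0194], [85.0, -0.2171, 0.0195], [95.0, -0.22, 0.0188], [105.0, -0.223, 0.0182], [115.0, -0.2261, 0.0174], [125.0, -0.2292, 0.0175], [135.0, -0.2325, 0.0165], [145.0, -0.2355, 0.018], [155.0, -0.2392, 0.0158], [165.0, -0.2429, 0.0146], [175.0, -0.2465, 0.0144]]
tooltilt 7.685081639022708
```

>>> play_rows([
  [[0.6,0,0,0,0],[0.4,0,0,0,0],[0.2,0,0,0,0],[0.1,0,0,0,0],[0.0,0,0,0,0],[0,0,0,0,0],[0,-0.02,0,0,0],[0,-0.05,0,0,0],[0,-0.09,0,0,0],[0,-0.13,0,0,0],[0,-0.16,0,0,0],[0,-0.16,0,0,0]],
])

```text
clock: 17.7
position: [0.573, -0.3417, 0.2108]
ee_rot: [0.743, -0.09, 0.663, 0.027]
contact_force: [0.1, -0.5, 0.5]
width: 0.0857
```

```bash
python3 - <<'E'
from h import *
np.set_printoptions(precision=4,suppress=True)
save('scene','s16');crop('s16',170,120,350,300,4,'s16c');save('top','t16');crop('t16',130,90,430,270,2.6,'t16c')
print(manip.get_state()['width'],manip.get_state()['contact_force'])
E
```

```text
0.08503516648911377 [-0.0242  0.9346 -0.3746]
```

View pics/s16c.png

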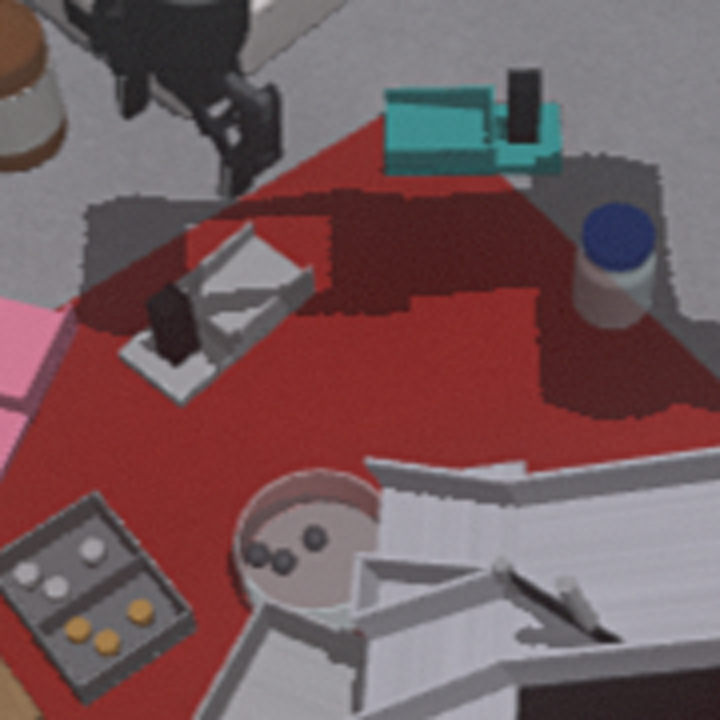

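View pics/t16c.png

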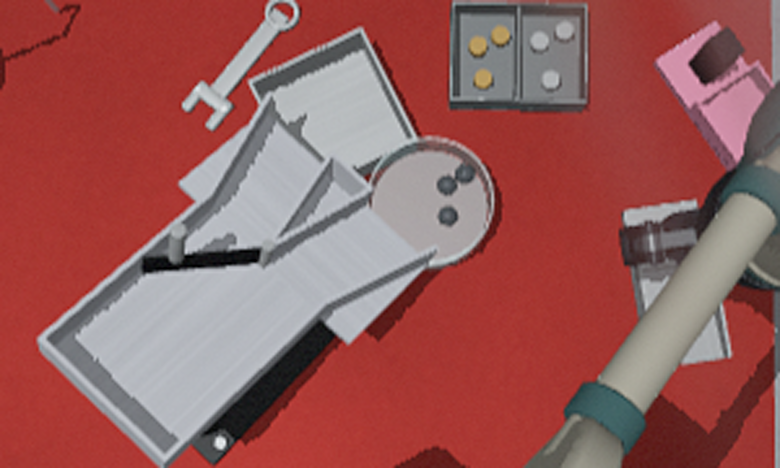

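```bash
python3 - <<'E'
from h import *
np.set_printoptions(precision=4,suppress=True)
for k,(u,v) in dict(htop=(165,295),backL=(135,352),backR=(182,392),walltip1=(311,270),tip2=(249,230),floor=(290,278)).items():
    print(k,w('scene','s16',round(170+u/4),round(120+v/4),0))
s=manip.get_state();print(s['clock'],abs(s['qd']).max())
p=w('top','t16',290,165);print(p)
manip.sign_off()
E
```

```text
htop [ 0.6019 -0.3509  0.0796]
backL [ 0.6252 -0.3704  0.0088]
backR [ 0.618  -0.3173  0.011 ]
walltip1 [ 0.4862 -0.3377  0.025 ]
tip2 [ 0.5017 -0.3991  0.0251]
floor [ 0.5014 -0.3487  0.0163]
17.8 0.0408775172693965
[ 0.6347 -0.132   0.0047]
the job is handed in; nothing more can be done
```

I swung the flap over, poured the three balls into the round dish and stood the scoop back on the bench. The job is handed in at about 17.8 s; no verdict comes back.

- **Flap:** I dragged the post over with the open fingers until the flap's free end met the chute's -y wall, so the chute leads to the dish on the +y side. It was still over in the last pictures.
- **Pour:** The moves cannot tilt the tool. I held the scoop lightly, pushed its mouth against the chute's upper end wall until it had pivoted in the grip to about 38°, then backed off so the balls ran down.
- **Scoop:** I set it down on the bench, which pressed it nearly level, and let go about 35 mm from where it first stood.

The last scene and top pictures show all three balls in the dish and the scoop flat and upright. The handle's top read about 0.080 m by depth, against 0.075 m in the text. The two back corners of its base read 9 and 11 mm high, against 3 and 11 mm before the lift, so they do not show any lift. The gripper was open and clear of everything.

One thing differed from plan: the arm gave under the push, so the tool ended about 7.7° off vertical. No force reading I took was over about 23 N.

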